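# Close a batch of sample jars into their sprung carrier

### The arm

A 7-joint arm with a two-finger parallel gripper is mounted at the origin on the work surface. World frame = base frame: x ahead of the robot, y to its left, z up, the work surface at z = 0. Lengths are in mm, angles in rad, forces in N, time in s.
With the tool pointing down it reaches from about 400 to 850 mm from the base axis. Payload 10.4 kg.
Tool frame: the origin (TCP) lies on the centre line of the jaws, within the pads' length; the fingertips stand 17 mm ahead of it and the grasp point (between the pads) lies 2 mm behind it (tip_extent is the distance from the TCP to the fingertips, in mm); z points along the fingers, x is the direction in which the jaws open and shut, and the axes are right-handed (so a half turn about z gives the same grasp; the last joint's range is limited). The gripper opens to 87 mm and grips with 3 to 60 N. Pads are 19 mm wide; open, the fingers measure 117 mm over their backs; the gripper's body (75 mm by 190 mm) begins 51 mm behind the grasp point.
Start: joints at [1.159, 0.332, -0.065, 1.46, 0.022, 1.35, -0.088], TCP at [236.946, -578.366, 239.576] pointing down, gripper open.
Joint ranges: [-2.6, 2.6], [-0.5, 2.12], [-1.47, 1.34], [0.16, 2.42], [-1.27, 4.41], [0.06, 2.06], [-2.6, 2.6]. Speed limits (rad/s): [2.22, 2.22, 2.79, 2.79, 3.14, 3.14, 3.14].

### API

Orientations are given as a 3x3 rotation matrix whose columns are the frame's x, y, z axes.
In Python, from rig import sense, get_image, get_calibration, sign_off, tip_extent gives the robot as it stands.
- The arm moves only by the tool arm_command, never from a script. Its argument "commands" is a list of rows, each a list of 3 entries, a list of its own where there are three numbers: the shift along the tool's x, y, z in m, then the turn about the tool's z in rad, then the gripper command: -1 is fully open, 1 is shut, values between are in proportion. In form: [[[x, y, z], twist, fingers], ...]. A call has 1 to 12 rows; each row is the pose to reach, as a shift and turn from the pose commanded when the call began, along the tool's axes at that moment; what a row does not reach only later rows make up. A row lasts 1/10 s, in which the tool goes at most 50 mm and 8.59 degrees, less where a joint would pass 70% of its speed; a pose out of reach is approached as far as the arm can. A call with a gripper value outside its range is refused whole. The fingers move at their own pace and stop on an object; "grip_force" is the grip in N (left out, the last holds). Time passes only in rows, so rows that repeat a pose let the fingers close. It gives the time, the measured TCP pose, the force and the opening at its end, in the units of the state.
- sense(): the state, without advancing time (a new reading comes with each control period).
- get_image(name): name is "scene" or "top"; returns the picture (420x560x3 uint8, blue, green, red); there is no depth.
- get_calibration(name): a dict with "fovy" (degrees; the focal length in pixels is half the picture's height over the tangent of half this angle, whatever the lens; pixels are square), "cx", "cy" (the principal point, pixels), "D" ([k1, k2, p1, p2, k3] as OpenCV has them; the pictures are not rectified), "camera_from_world" (4x4, takes a point from world to camera coordinates). Camera axes: x right, y up, looking along -z (the intrinsics and any distortion apply to the point x, -y, -z); pixel columns grow to the right and rows downward; lengths in mm; the calibration is good to about 2 mm. A picture is of the moment at which its call begins. get_calibration takes no time and is no camera call.
- sign_off(): hands the job in, once; it reports no verdict.
The state is a dict: "time_s": time; "joint_positions": joint angles; "qvel": joint speeds; "joint_efforts": joint torques, N m; "ee_pos": TCP position; "ee_rot": TCP orientation; "contact_force": force on the tool from outside, world axes, zero at the start; "torque": the same for the moment, N m; "finger_gap": opening from 0.0 (shut) to 1.0 (fully open).
Only numpy, scipy, OpenCV 4.12 (cv2) and the standard library are available. Lean on these libraries where they do the work, as an engineer would, in place of code of your own. Each camera call takes 0.05 s, during which the arm holds its last target. There are 200 camera calls.

### The job

Take the closing bar by its grip and, with its flat face, push the six loose white-capped jars in the carrier together as one group against the sprung plate, then drop the bar's two ears into the pair of notches in the side rails that leaves the plate pressed about half-way in, and let go. Keep the jars standing, touch them only with the bar, never drive the plate hard onto its stop, and leave everything else on the bench where it is.

Things in the scene. Friction and masses are not known exactly. Their poses are not given: they have to be found in the camera images.
- tray: Fixed jar carrier, 296 mm long (x), 98 mm wide (y): blue floor 3 mm thick, two aluminium side rails 10 mm thick, 78 mm apart inside, open at the front (-x). Origin on the bench midway between the rails, 123 mm from the front; x runs along the rails to the back stop, z up. Rail tops are 30 mm above the bench at the front, toothed to 38 mm from x = -51 to 71 mm, then plain at 38 mm.
- first_notch (a point): Midway between the rails, at the floor height (30 mm above the bench) of the frontmost pair of notches, x = -45 mm in the carrier; axes as the carrier's. Both rails have the same 12 notches, their centres 10 mm apart along +x from here; each is 7.5 mm wide and 8 mm deep, open at the top, between rounded teeth 2.5 mm thick.
- backstop: Bed strip at the carrier's far end (origin on the bench, x = 112 mm in the carrier). On it the last user clamped a blue block with a white sprung plate, 72 mm wide, 7 to 41 mm above the bench. The plate's face rests anywhere from x = 70 to 124 mm, is not measured, and gives up to 18 mm in +x to a hard stop: 3 N to start, then 0.5 N per mm. Feel for it: the jars nest differently each time.
- bar_grip (a point): Closing bar (straightedge), a loose 0.16 kg aluminium angle standing on its foot. Point at the centre of its upright yellow grip, 12 mm thick (x), 50 wide (y), from 30 mm below to 22 mm above; bar underside 63 mm below. x points out of the flat pushing face, which lies 8 mm ahead; y along the bar. The foot reaches 16 mm behind (-x). Seated in notches this point is 70 mm above the bench.
- bar_left_ear (a point): Middle of the underside of the bar's ear at its +y end: 46 mm along y, 6 mm in +x and 40 mm below the grip point. The ears are the ends of a 4 mm thick, 10 mm high, 104 mm long strip; below it the 4 mm thick web is 70 mm long and 23 mm high and fits between the rails.
- bar_right_ear (a point): The same point on the ear at the bar's -y end. The ears rest on the notch floors when the bar is seated.
- jar1: Amber glass sample jar with a white cap, 36 mm in diameter, 46 mm tall, about 75 g, standing loose on the carrier's floor between the rails, in front of the plate. Origin at the centre of its underside.
- jar2: Amber glass sample jar with a white cap, 36 mm in diameter, 46 mm tall, about 75 g, standing loose on the carrier's floor between the rails, in front of the plate. Origin at the centre of its underside.
- jar3: Amber glass sample jar with a white cap, 36 mm in diameter, 46 mm tall, about 75 g, standing loose on the carrier's floor between the rails, in front of the plate. Origin at the centre of its underside.
- jar4: Amber glass sample jar with a white cap, 28 mm in diameter, 46 mm tall, about 45 g, standing loose on the carrier's floor between the rails, in front of the plate. Origin at the centre of its underside.
- jar5: Amber glass sample jar with a white cap, 28 mm in diameter, 46 mm tall, about 45 g, standing loose on the carrier's floor between the rails, in front of the plate. Origin at the centre of its underside.
- jar6: Amber glass sample jar with a white cap, 28 mm in diameter, 46 mm tall, about 45 g, standing loose on the carrier's floor between the rails, in front of the plate. Origin at the centre of its underside.
- spare1: Bystander: red-capped 36 mm jar of another batch, 46 mm tall, loose. Origin at the centre of its underside.
- spare2: Bystander: red-capped 28 mm jar of another batch, 46 mm tall, loose. Origin at the centre of its underside.
- beaker: Bystander: empty glass beaker, 70 mm across, 85 mm tall, loose. Origin at the centre of its underside.
- bulb: Bystander: red rubber pipette bulb standing on its base, 58 mm across, 90 mm tall, loose. Origin at the centre of its underside.
- stopper: Bystander: black rubber stopper, 40 mm across, 30 mm tall, loose. Origin at the centre of its underside.
- wash: Bystander: white wash bottle with a red cap, 64 mm across, 160 mm tall, loose. Origin at the centre of its underside.
Things that resemble listed ones, but are neither listed nor needed, are in the scene too. Of the things that look like the part that bears bar_grip, the smallest one is meant.

How it is judged (in metres and radians):
On the way:
1. the held bar has pushed the jars together against the sprung plate so that it gives (contact force between backstop and anything else above 3.5 N and contact force between the fingers and bar above 1 N and (contact force between bar and jar1 above 0.5 N or contact force between bar and jar2 above 0.5 N or contact force between bar and jar3 above 0.5 N or contact force between bar and jar4 above 0.5 N or contact force between bar and jar5 above 0.5 N or contact force between bar and jar6 above 0.5 N)), for 0.2 s.
At the end, for the whole second after the job is handed in: The released bar stands with both ears down in the notches (within 2.5 mm of the notch floors), its flat face to the jars; all six jars stand upright between bar and plate, at rest, and the group presses on the sprung plate with 3.75 to 10.75 N (the plate 1.5 to 15.5 of its 18 mm in) (z of each of bar_left_ear, bar_right_ear in the frame of tray below 0.0325 m and x of each of bar_left_ear, bar_right_ear in the frame of tray above -0.051 m and contact force between backstop and anything else between 3.75 and 10.75 N and angle between each of jar1, jar2, jar3, jar4, jar5, jar6's own z axis and vertical below 0.15 rad and height (world z) of each of jar1, jar2, jar3, jar4, jar5, jar6 below 0.008 m and x of each of jar1, jar2, jar3, jar4, jar5, jar6 in the frame of bar_grip above 0.015 m and x of each of jar1, jar2, jar3, jar4, jar5, jar6 in the frame of tray below 0.13 m and linear speed of each of jar1, jar2, jar3, jar4, jar5, jar6 below 0.02 m/s); the robot touches nothing.
It fails at once if the sprung plate is driven hard onto its stop (more than 18 N on it) (contact force between backstop and anything else above 18 N).
It fails at once if a jar is tipped (angle between any of jar1, jar2, jar3, jar4, jar5, jar6's own z axis and vertical above 0.5 rad).
It fails at once if the gripper or arm touches a jar (contact force between any of the fingers, the arm and jar1 above 1 N or contact force between any of the fingers, the arm and jar2 above 1 N or contact force between any of the fingers, the arm and jar3 above 1 N or contact force between any of the fingers, the arm and jar4 above 1 N or contact force between any of the fingers, the arm and jar5 above 1 N or contact force between any of the fingers, the arm and jar6 above 1 N).
It fails at once if another thing on the bench is moved by more than 15 mm (distance of any of spare1, spare2, beaker, bulb, stopper, wash from where it was at the start of the episode above 0.015 m).
It also fails if it takes over 67 s, if anything falls off the work surface, if the arm or the gripper's body presses on something with over 40 N, if the wrist force passes 120 N, or if a joint passes its speed limit or range.

## Working session

There is one attempt and no reset: what is moved stays moved. The work goes in short steps, Python scripts to look and compute and a tool call to move; the robot and the scene stay as the last step left them, time stands still between calls to the robot, and variables do not carry over. Pictures are saved under pics/ and viewed, about 8 in all and at most 12, crops included, and the job is handed in when it is done.

Besides the shell and the picture viewer there is one more tool, called after "Call:" by a JSON object that holds its "fn" and its "kwargs". arm_command: Moves the arm, as the interface text tells. Its arguments: {"type":"object","properties":{"commands":{"type":"array","items":{"type":"array"}},"grip_force":{"type":"number"}},"required":["commands"]}

```bash
mkdir -p pics; cat > h.py <<'E'
import numpy as np, cv2
from rig import *
def cal(n):
    c=get_calibration(n); f=210/np.tan(np.radians(c["fovy"])/2)
    K=np.array([[f,0,c["cx"]],[0,f,c["cy"]],[0,0,1.]])
    M=np.diag([1,-1,-1,1.])@np.array(c["camera_from_world"]); return K,np.array(c["D"],float),M
def ray(n,uv):
    K,D,M=cal(n); p=cv2.undistortPoints(np.array(uv,float).reshape(-1,1,2),K,D).reshape(-1,2)
    R=M[:3,:3]; o=-R.T@M[:3,3]; d=np.c_[p,np.ones(len(p))]@R; return o,d
def onz(n,uv,z):
    o,d=ray(n,uv); return o+d*((z-o[2])/d[:,2])[:,None]
def pix(n,P):
    K,D,M=cal(n); P=np.array(P,float).reshape(-1,1,3); r,_=cv2.Rodrigues(M[:3,:3])
    return cv2.projectPoints(P,r,M[:3,3],K,D)[0].reshape(-1,2)
E
python3 - <<'E'
from h import *
for n in("scene","top"):
    im=get_image(n); cv2.imwrite(f"pics/{n}0.png",im)
    o,d=ray(n,[[280,210]]); print(n,o,d,onz(n,[[0,0],[559,0],[559,419],[0,419]],0).round(),get_calibration(n)["D"])
s=sense(); print(s["ee_pos"],s["ee_rot"],s["finger_gap"],s["time_s"],tip_extent)
E
```

```text
scene [1061.4695441   131.6163808   911.87234283] [[-0.47614058 -0.12640182 -0.8704122 ]] [[ -177. -1479.     0.]
 [ -773.   940.     0.]
 [  928.   723.     0.]
 [ 1226.  -470.     0.]] [-0.11083622  0.          0.          0.          0.        ]
top [ 469.10443609   10.79311864 1122.99293511] [[ 0.13183795 -0.0010692  -0.99141261]] [[1353.  949.    0.]
 [1327. -953.    0.]
 [ -18. -807.    0.]
 [  11.  845.    0.]] [-0.06258738  0.          0.          0.          0.        ]
[ 236.79720421 -578.07423853  238.8526016 ] [[ 3.79064220e-01 -9.25370233e-01 -4.99006038e-04]
 [-9.25369566e-01 -3.79064546e-01  1.11195032e-03]
 [-1.21812122e-03  4.02644209e-05 -9.99999257e-01]] 1.0015128364747752 0.1 17.0
```

View pics/scene0.png

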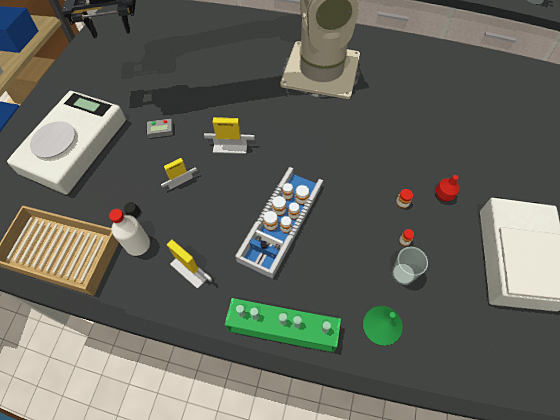

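View pics/top0.png

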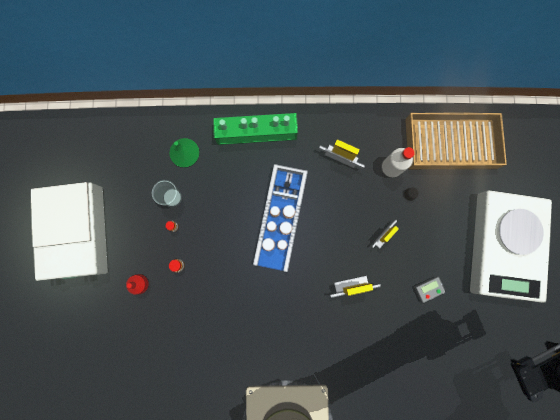

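The scene view shows three bars with a yellow grip: scene (227,130)/top (355,289), scene (175,170)/top (387,234) and scene (183,255)/top (345,150). The one at (175,170)/(387,234) looks smallest, so I take that one. The carrier is at top (280,218), with its open front towards the robot. I'll check both in one close crop.

```bash
python3 - <<'E'
from h import *
t=cv2.imread("pics/top0.png"); s=cv2.imread("pics/scene0.png")
a=cv2.resize(t[155:280,240:320],None,fx=4.5,fy=4.5,interpolation=cv2.INTER_CUBIC)
b=cv2.resize(t[212:257,362:412],(400,281*400//312),interpolation=cv2.INTER_CUBIC)
b=cv2.resize(t[212:252,364:410],(414,280) if 0 else (322,280),interpolation=cv2.INTER_CUBIC)
c=cv2.resize(s[150:190,155:201],(322,280),interpolation=cv2.INTER_CUBIC)
r=np.zeros((600,700,3),np.uint8); r[:562,:360]=a; r[:280,370:692]=b; r[285:565,370:692]=c
cv2.imwrite("pics/crop1.png",r)
for n,im in(("top",t),("scene",s)):
    hsv=cv2.cvtColor(im,cv2.COLOR_BGR2HSV)
    for nm,lo,hi in(("yel",(22,150,90),(33,255,255)),("blue",(100,130,60),(125,255,255))):
        m=cv2.inRange(hsv,lo,hi); k,_,st,ce=cv2.connectedComponentsWithStats(m)
        for i in range(1,k):
            if 40<st[i,4]<6000: print(n,nm,st[i],ce[i].round(1))
E
```

```text
top yel [333 140  27  20 295] [345.2 149.3]
top yel [380 226  19  16 134] [389.3 233.9]
top yel [344 284  29  12 221] [357.9 289. ]
top blue [274 170  13  22 169] [280.2 179.6]
top blue [289 174  13  21 164] [295.3 182.7]
top blue [ 258  195   39   76 1083] [276.  236.6]
scene yel [213 117  27  22 524] [226.4 127.8]
scene yel [164 158  23  21 291] [175.  168.3]
scene yel [167 240  31  33 404] [182.2 255.6]
scene blue [   0    6   38   46 1356] [15.2 28.3]
scene blue [  0 102  20  30 312] [  6.3 112.6]
scene blue [261 174  55  68 496] [289.7 204.4]
scene blue [245 239  35  30 456] [261.2 252.6]
scene blue [  0 413  15   7  44] [  5.2 417. ]
```

View pics/crop1.png

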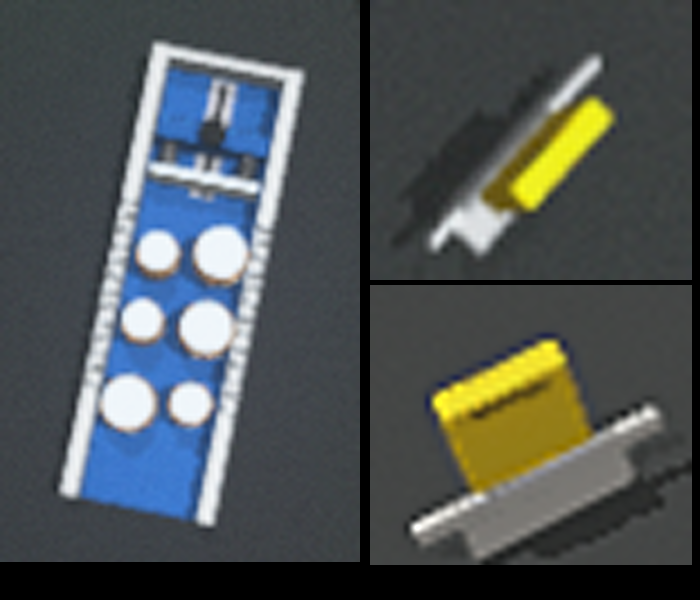

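The crop confirms the small bar: strip from top px (373,247) to (397,220), foot on its lower-right (-x) side, so the flat face looks up-left. The six white caps are in the carrier and the plate is at top px (286,196). Now the measurements.

```bash
python3 - <<'E'
from h import *
t=cv2.imread("pics/top0.png"); s=cv2.imread("pics/scene0.png")
P=lambda l:np.array(l)/4.5+[240,155]-0.4
bl,br=onz("top",P([[153,42],[303,72]]),38); fl,fr=onz("top",P([[60,497],[214,527]]),30)
print("corners",bl,br,fl,fr)
ax=((bl+br)-(fl+fr))[:2]; print("len",np.linalg.norm(ax)/2,"wid",np.linalg.norm(bl-br),np.linalg.norm(fl-fr))
ax/=np.linalg.norm(ax); yaw=np.arctan2(ax[1],ax[0]); ay=np.array([-ax[1],ax[0]])
mid=(bl+br+fl+fr)[:2]/4; org=mid-ax*25; print("tray yaw",yaw,"origin",org)
def tr(p): d=np.atleast_2d(p)[:,:2]-org; return np.c_[d@ax,d@ay].round(1)
hsv=cv2.cvtColor(t,cv2.COLOR_BGR2HSV)
m=cv2.inRange(hsv[195:262,255:302],(0,0,200),(180,60,255))
caps=P([[158,251],[220,252],[143,320],[206,328],[128,402],[190,402]])
print("jars",tr(onz("top",caps,46)))
print("plate",tr(onz("top",P([[150,172],[258,192],[205,187]]),41)))
print("teeth start/end L",tr(onz("top",P([[128,205],[85,405],[262,228],[222,430]]),38)))
for n,im in(("top",t),("scene",s)):
    h=cv2.cvtColor(im,cv2.COLOR_BGR2HSV); m=cv2.inRange(h,(22,150,190),(33,255,255))
    k,_,st,ce=cv2.connectedComponentsWithStats(m); lab=_
    for i in range(1,k):
        if st[i,4]<25: continue
        pts=np.argwhere(lab==i)[:,::-1].astype(np.float32)
        w=onz(n,pts,85)[:,:2].astype(np.float32); r=cv2.minAreaRect(w); b=cv2.boxPoints(r)
        print(n,ce[i],"c",w.mean(0),"rect",r)
a=onz("top",np.array([[435,245],[600,60]])*1.,0) if 0 else None
e=(np.array([[435,245],[600,60]])-[370,0])/7+[364,212]-0.4
E=onz("top",e,33); print("ears",E,np.linalg.norm(E[0]-E[1]),np.arctan2(*(E[1]-E[0])[[1,0]]))
E
```

```text
corners [749.2757321   26.20102046  38.        ] [727.93936168 -70.61045787  38.        ] [457.4705045   89.19634136  30.        ] [437.0966042   -7.98816556  30.        ]
len 298.01780956526 wid 99.1347721039897 99.2971510082199
tray yaw -0.21234746007682415 origin [568.50707889  14.46856489]
jars [[ 39.8  19.1]
 [ 46.9 -19.6]
 [ -5.   19.7]
 [ -2.3 -20.2]
 [-57.5  18.7]
 [-49.9 -19.4]]
plate [[ 89.5  34.4]
 [ 90.3 -35.9]
 [ 86.8  -2. ]]
teeth start/end L [[ 66.2  44.1]
 [-64.4  45.3]
 [ 68.4 -42.9]
 [-63.  -42.7]]
top [346.6641791  146.49253731] c [ 784.72675 -180.86499] rect ((784.7322998046875, -181.03700256347656), (68.21580505371094, 15.769997596740723), 64.49946594238281)
top [390.67605634 233.57746479] c [ 537.1953  -293.27643] rect ((537.0189208984375, -293.12762451171875), (11.026477813720703, 47.96626281738281), 46.613677978515625)
top [359.5  289.12] c [ 388.50522 -201.53525] rect ((388.4725646972656, -201.6522216796875), (15.443868637084961, 68.77600860595703), 10.673371315002441)
scene [225. 120.] c [ 368.38083 -206.4518 ] rect ((368.40081787109375, -206.6126251220703), (14.836177825927734, 68.13973236083984), 13.42310905456543)
scene [173.01369863 163.06849315] c [ 540.74054 -291.2833 ] rect ((540.7647094726562, -291.6348876953125), (11.780248641967773, 49.591758728027344), 47.27599334716797)
scene [179.1352657  250.73429952] c [ 767.49005 -184.95517] rect ((767.3280029296875, -184.96316528320312), (68.08858489990234, 16.973186492919922), 65.23885345458984)
ears [[ 504.08335591 -255.15443156   33.        ]
 [ 579.17920828 -327.32183197   33.        ]] 104.15143169857504 -0.7655149544246947
```

Two views agree: the small bar's grip is 48–50 × 12 mm, centred near (539,-292), with face yaw about 0.815. The carrier origin is near (568.5,14.5) with yaw -0.212. Its measured length is 298 mm and width 99 mm, both close to the given sizes. I'll move above the bar.

Call:
{"fn": "arm_command", "kwargs": {"commands": [[[-0.15, -0.388, 0], -2.0, -1], [[-0.15, -0.388, 0], -2.0, -1], [[-0.15, -0.388, 0], -2.0, -1], [[-0.15, -0.388, 0], -2.0, -1], [[-0.15, -0.388, 0], -2.0, -1], [[-0.15, -0.388, 0], -2.0, -1], [[-0.15, -0.388, 0], -2.0, -1], [[-0.15, -0.388, 0], -2.0, -1], [[-0.15, -0.388, 0], -2.0, -1], [[-0.15, -0.388, 0], -2.0, -1], [[-0.15, -0.388, 0], -2.0, -1], [[-0.15, -0.388, 0], -2.0, -1]]}}

```text
time_s: 1.3
ee_pos: [539.0, -292.2, 239.0]
ee_rot: [[0.811, 0.585, -0.001], [0.585, -0.811, 0.0], [-0.0, -0.001, -1.0]]
contact_force: [0.6, 0.2, 0.0]
finger_gap: 1.002
```

Call:
{"fn": "arm_command", "kwargs": {"commands": [[[0, 0, 0.05], -0.15, -1], [[0, 0, 0.09], -0.19, -1], [[0, 0, 0.09], -0.19, -1], [[0, 0, 0.09], -0.19, -1]]}}

```text
time_s: 1.7
ee_pos: [539.1, -292.4, 150.1]
ee_rot: [[0.692, 0.722, -0.001], [0.722, -0.692, 0.001], [0.0, -0.001, -1.0]]
contact_force: [0.1, 0.7, 1.1]
finger_gap: 1.0
```

```bash
python3 - <<'E'
from h import *
s=sense(); print(s["ee_pos"],s["ee_rot"][:,0],s["joint_positions"])
im=get_image("scene"); p=pix("scene",[[539,-292,85]])[0]; print(p)
cv2.imwrite("pics/hov.png",cv2.resize(im[110:210,115:240],(800,640))[:600])
E
```

```text
[ 539.09334163 -292.44206156  150.12130639] [6.92146832e-01 7.21756720e-01 1.12405042e-05] [ 0.84076913  0.42213505 -0.53314004  1.58116401  0.22483287  1.2008648
  1.07058687]
[173.02533702 162.47658564]
```

View pics/hov.png

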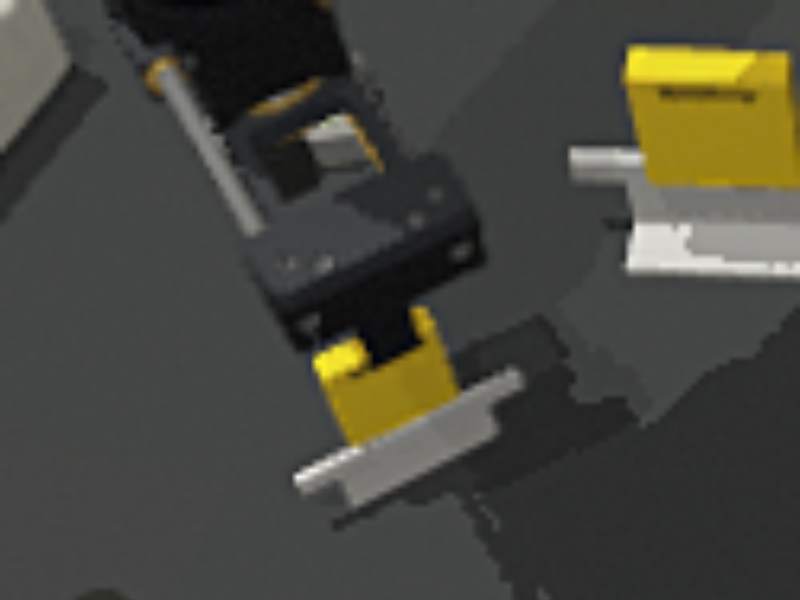

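The open front finger hangs over the grip at crop px (385,325), about mid-width and parallel to the bar. I'll descend to z = 66 and grip.

Call:
{"fn": "arm_command", "kwargs": {"commands": [[[0, 0, 0.04], 0, -1], [[0, 0, 0.07], 0, -1], [[0, 0, 0.084], 0, -1], [[0, 0, 0.084], 0, -1], [[0, 0, 0.084], 0, 1], [[0, 0, 0.084], 0, 1], [[0, 0, 0.084], 0, 1], [[0, 0, 0.084], 0, 1], [[0, 0, 0.084], 0, 1], [[0, 0, 0.084], 0, 1], [[0, 0, 0.084], 0, 1], [[0, 0, 0.084], 0, 1]], "grip_force": 40}}

```text
time_s: 2.95
ee_pos: [539.1, -292.5, 65.5]
ee_rot: [[0.691, 0.723, -0.0], [0.723, -0.691, -0.0], [-0.0, 0.0, -1.0]]
contact_force: [0.3, 0.1, -0.2]
finger_gap: 0.358
```

Call:
{"fn": "arm_command", "kwargs": {"commands": [[[0, 0, 0], 0, 1], [[0, 0, 0], 0, 1], [[0, 0, 0], 0, 1], [[0, 0, 0], 0, 1], [[0, 0, 0], 0, 1], [[0, 0, 0], 0, 1], [[0, 0, 0], 0, 1], [[0, 0, 0], 0, 1]]}}

```text
time_s: 3.75
ee_pos: [539.1, -292.4, 65.5]
ee_rot: [[0.691, 0.723, 0.0], [0.723, -0.691, 0.0], [0.0, 0.0, -1.0]]
contact_force: [0.7, 0.3, -0.9]
finger_gap: 0.133
```

Call:
{"fn": "arm_command", "kwargs": {"commands": [[[0, 0, -0.03], 0, 1], [[0, 0, -0.07], 0, 1], [[0, 0, -0.11], 0, 1], [[0, 0, -0.135], 0, 1], [[0.02, -0.034, -0.135], 0.12, 1], [[0.041, -0.069, -0.135], 0.24, 1], [[0.062, -0.104, -0.135], 0.36, 1], [[0.083, -0.139, -0.135], 0.48, 1], [[0.104, -0.175, -0.135], 0.6, 1], [[0.124, -0.21, -0.135], 0.72, 1], [[0.145, -0.245, -0.135], 0.84, 1], [[0.161, -0.27, -0.135], 0.93, 1]]}}

```text
time_s: 4.95
ee_pos: [454.1, 13.0, 200.6]
ee_rot: [[0.992, -0.124, 0.0], [-0.124, -0.992, -0.001], [0.0, 0.001, -1.0]]
contact_force: [0.6, -0.2, -0.7]
finger_gap: 0.134
```

Call:
{"fn": "arm_command", "kwargs": {"commands": [[[-0.006, -0.014, 0], 0.05, 1], [[-0.011, -0.027, 0], 0.088, 1], [[-0.011, -0.027, 0.04], 0.088, 1], [[-0.011, -0.027, 0.08], 0.088, 1], [[-0.011, -0.027, 0.08], 0.088, 1], [[-0.011, -0.027, 0.08], 0.088, 1]]}}

```text
time_s: 5.55
ee_pos: [447.4, 38.8, 121.2]
ee_rot: [[0.978, -0.208, -0.001], [-0.208, -0.978, 0.0], [-0.001, -0.0, -1.0]]
contact_force: [0.8, -0.2, -1.3]
finger_gap: 0.138
```

```bash
python3 - <<'E'
from h import *
s=sense(); print(s["ee_pos"],s["ee_rot"][:,0],s["contact_force"])
im=get_image("scene"); im2=get_image("top"); cv2.imwrite("pics/s2.png",im)
c=cv2.resize(im[130:290,225:340],None,fx=3.5,fy=3.5,interpolation=cv2.INTER_CUBIC)
d=cv2.resize(im2[155:310,230:330],None,fx=3.6,fy=3.6,interpolation=cv2.INTER_CUBIC)
r=np.zeros((560,770,3),np.uint8); r[:560,:402]=c[:560]; r[:558,405:765]=d[:558]; cv2.imwrite("pics/c2.png",r)
E
```

```text
[447.4152947   38.81093989 121.18611728] [ 0.97812049 -0.20803635 -0.0010885 ] [ 0.79944696 -0.23040007 -1.31325933]
```

View pics/c2.png

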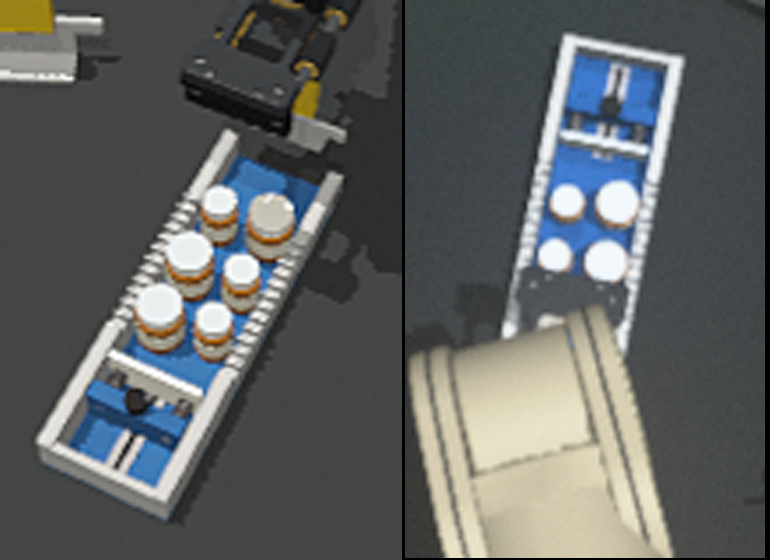

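```bash
python3 - <<'E'
from h import *
s=sense(); p=s["ee_pos"]; ux=s["ee_rot"][:2,0]; uy=np.array([-ux[1],ux[0]])
g=np.array([p[0],p[1]]); zg=p[2]-2.5
for y in(52,):
  for z,x in((-30,8),(-40,8),(-30,4)):
    q=g+ux*x+uy*y; print("pred end",pix("scene",[[*q,zg+z]]))
a=-.2123; ax=np.array([np.cos(a),np.sin(a)]); ay=np.array([-ax[1],ax[0]]); o=np.array([568.5,14.5])
tr=lambda X:np.c_[(X[:,:2]-o)@ax,(X[:,:2]-o)@ay].round(1)
# tray corners in scene: front outer tops (z30), back outer tops (z38)
im=cv2.imread("pics/s2.png")
C=lambda l:np.array(l)/3.5+[225,130]-.4
for nm,x,y,z in(("fl",-123,49,30),("fr",-123,-49,30),("bl",173,49,38),("br",173,-49,38)):
    w=o+ax*x+ay*y; print(nm,(pix("scene",[[*w,z]])[0]-[225,130]+.4)*3.5)
print("scene-measured tray",tr(onz("scene",C([[343,176],[228,130]]),30)),tr(onz("scene",C([[168,503],[38,440]]),38)))
print("tcp in tray",tr(np.array([p])))
r=cv2.resize(im[150:185,290:345],(770,490),interpolation=cv2.INTER_CUBIC); cv2.imwrite("pics/ear.png",r)
E
```

```text
pred end [[322.95397248 168.06261005]]
pred end [[322.62043818 170.34364618]]
pred end [[323.56927951 166.90795749]]
fl [340.23630875 171.34426133]
fr [224.56521637 125.286155  ]
bl [164.23722886 497.65884111]
br [ 35.50368351 437.35547751]
scene-measured tray [[-120.    52.6]
 [-120.1  -44.6]] [[175.2  52.9]
 [173.9 -46.5]]
tcp in tray [[-122.2   -1.5]]
```

View pics/ear.png

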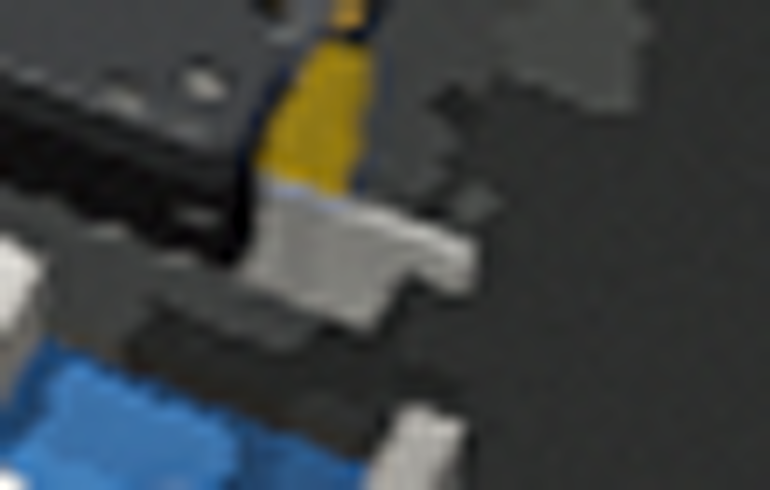

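The ear's end sits at about px (323.5,167), within 1 px of the prediction, so the bar is held centrally. The two views differ by about 3 mm on the tray's y, so I'll shift +2.5 mm, lower between the rails and feel both sides.

Call:
{"fn": "arm_command", "kwargs": {"commands": [[[0, -0.0025, 0.01], 0.003, 1], [[0, -0.0025, 0.02], 0.003, 1], [[0, -0.0025, 0.025], 0.003, 1], [[0, -0.0025, 0.03], 0.003, 1], [[0, -0.0025, 0.035], 0.003, 1], [[0, -0.0025, 0.038], 0.003, 1], [[0, -0.0025, 0.038], 0.003, 1]]}}

```text
time_s: 6.35
ee_pos: [447.8, 41.0, 82.1]
ee_rot: [[0.977, -0.211, -0.001], [-0.211, -0.977, 0.0], [-0.001, 0.0, -1.0]]
contact_force: [0.5, -0.2, -1.9]
finger_gap: 0.137
```

Call:
{"fn": "arm_command", "kwargs": {"commands": [[[0, -0.001, 0], 0, 1], [[0, -0.002, 0], 0, 1], [[0, -0.002, 0], 0, 1]]}}

```text
time_s: 6.65
ee_pos: [448.7, 43.2, 82.8]
ee_rot: [[0.977, -0.211, 0.001], [-0.211, -0.977, -0.0], [0.001, -0.0, -1.0]]
contact_force: [-0.6, -0.5, -1.6]
finger_gap: 0.135
```

Call:
{"fn": "arm_command", "kwargs": {"commands": [[[0, -0.001, 0], 0, 1], [[0, -0.001, 0], 0, 1]]}}

```text
time_s: 6.85
ee_pos: [448.8, 44.1, 82.6]
ee_rot: [[0.977, -0.211, 0.0], [-0.211, -0.977, -0.0], [0.0, -0.0, -1.0]]
contact_force: [-0.4, -0.4, -1.3]
finger_gap: 0.135
```

Call:
{"fn": "arm_command", "kwargs": {"commands": [[[0, -0.001, 0], 0, 1], [[0, -0.001, 0], 0, 1]]}}

```text
time_s: 7.05
ee_pos: [449.0, 45.1, 82.6]
ee_rot: [[0.977, -0.211, 0.0], [-0.211, -0.977, -0.0], [0.0, -0.0, -1.0]]
contact_force: [-0.2, -0.5, -0.8]
finger_gap: 0.131
```

Call:
{"fn": "arm_command", "kwargs": {"commands": [[[0, -0.001, 0], 0, 1], [[0, -0.001, 0], 0, 1]]}}

```text
time_s: 7.25
ee_pos: [449.2, 46.0, 82.5]
ee_rot: [[0.977, -0.211, 0.0], [-0.211, -0.977, -0.0], [0.0, 0.0, -1.0]]
contact_force: [0.2, 0.5, -2.4]
finger_gap: 0.134
```

Call:
{"fn": "arm_command", "kwargs": {"commands": [[[0, -0.001, 0], 0, 1], [[0, -0.001, 0], 0, 1]]}}

```text
time_s: 7.45
ee_pos: [449.4, 47.0, 82.5]
ee_rot: [[0.977, -0.211, 0.0], [-0.211, -0.977, 0.0], [0.0, -0.0, -1.0]]
contact_force: [-0.1, -0.7, -1.4]
finger_gap: 0.137
```

Call:
{"fn": "arm_command", "kwargs": {"commands": [[[0.008, 0, 0], 0, 1], [[0.015, 0, 0], 0, 1], [[0.015, 0, 0], 0, 1]]}}

```text
time_s: 7.75
ee_pos: [465.2, 43.4, 82.6]
ee_rot: [[0.977, -0.212, 0.001], [-0.212, -0.977, 0.0], [0.001, -0.001, -1.0]]
contact_force: [-0.3, 0.5, -2.4]
finger_gap: 0.134
```

Call:
{"fn": "arm_command", "kwargs": {"commands": [[[0, -0.001, 0], 0, 1], [[0, -0.001, 0], 0, 1]]}}

```text
time_s: 7.95
ee_pos: [464.1, 44.2, 82.4]
ee_rot: [[0.977, -0.212, -0.0], [-0.212, -0.977, -0.001], [-0.0, 0.001, -1.0]]
contact_force: [0.3, -2.8, -0.9]
finger_gap: 0.138
```

Call:
{"fn": "arm_command", "kwargs": {"commands": [[[0, -0.001, 0], 0, 1], [[0, -0.001, 0], 0, 1]]}}

```text
time_s: 8.15
ee_pos: [464.0, 44.5, 82.4]
ee_rot: [[0.977, -0.212, -0.001], [-0.212, -0.977, -0.002], [-0.0, 0.002, -1.0]]
contact_force: [-0.5, -6.1, -0.8]
finger_gap: 0.135
```

Contact on the left rail comes at about tray y = +6.9 (my frame). Now the other side.

Call:
{"fn": "arm_command", "kwargs": {"commands": [[[0, 0.004, 0], 0, 1], [[0, 0.007, 0], 0, 1], [[0, 0.008, 0], 0, 1], [[0, 0.008, 0], 0, 1]]}}

```text
time_s: 8.55
ee_pos: [462.7, 37.9, 82.6]
ee_rot: [[0.977, -0.212, 0.0], [-0.212, -0.977, 0.0], [0.0, -0.0, -1.0]]
contact_force: [0.5, 1.3, -1.8]
finger_gap: 0.136
```

Call:
{"fn": "arm_command", "kwargs": {"commands": [[[0, 0.001, 0], 0, 1], [[0, 0.001, 0], 0, 1]]}}

```text
time_s: 8.75
ee_pos: [462.5, 36.9, 82.5]
ee_rot: [[0.977, -0.211, 0.0], [-0.211, -0.977, 0.0], [0.0, -0.0, -1.0]]
contact_force: [-0.3, -0.7, -1.6]
finger_gap: 0.132
```

Call:
{"fn": "arm_command", "kwargs": {"commands": [[[0, 0.001, 0], 0, 1], [[0, 0.001, 0], 0, 1]]}}

```text
time_s: 8.95
ee_pos: [462.3, 36.1, 82.6]
ee_rot: [[0.977, -0.211, 0.0], [-0.211, -0.977, 0.0], [0.0, -0.0, -1.0]]
contact_force: [0.2, 0.5, -1.9]
finger_gap: 0.135
```

Call:
{"fn": "arm_command", "kwargs": {"commands": [[[0, 0.001, 0], 0, 1], [[0, 0.001, 0], 0, 1]]}}

```text
time_s: 9.15
ee_pos: [462.3, 35.8, 82.7]
ee_rot: [[0.978, -0.211, 0.001], [-0.211, -0.978, 0.001], [0.0, -0.001, -1.0]]
contact_force: [0.3, 5.2, -0.6]
finger_gap: 0.134
```

Call:
{"fn": "arm_command", "kwargs": {"commands": [[[0, 0.001, 0], 0, 1], [[0, 0.001, 0], 0, 1]]}}

```text
time_s: 9.35
ee_pos: [462.2, 35.5, 82.8]
ee_rot: [[0.978, -0.21, 0.001], [-0.21, -0.978, 0.002], [0.001, -0.002, -1.0]]
contact_force: [0.7, 7.9, -1.3]
finger_gap: 0.138
```

The rails are 8.3 mm apart for the web (8 expected), so the centreline is found. I'll centre the bar, raise it 1 mm and push forward.

Call:
{"fn": "arm_command", "kwargs": {"commands": [[[0, -0.0057, -0.001], 0, 1], [[0.006, -0.0057, -0.001], 0, 1], [[0.012, -0.0057, -0.001], 0, 1], [[0.018, -0.0057, -0.001], 0, 1], [[0.024, -0.0057, -0.001], 0, 1], [[0.03, -0.0057, -0.001], 0, 1], [[0.03, -0.0057, -0.001], 0, 1]]}}

```text
time_s: 10.05
ee_pos: [493.2, 32.9, 83.5]
ee_rot: [[0.977, -0.212, 0.0], [-0.212, -0.977, 0.0], [0.0, -0.0, -1.0]]
contact_force: [-0.5, 0.3, -2.3]
finger_gap: 0.135
```

Call:
{"fn": "arm_command", "kwargs": {"commands": [[[0.004, 0, 0], 0, 1], [[0.008, 0, 0], 0, 1], [[0.012, 0, 0], 0, 1], [[0.016, 0, 0], 0, 1], [[0.02, 0, 0], 0, 1], [[0.024, 0, 0], 0, 1], [[0.028, 0, 0], 0, 1], [[0.032, 0, 0], 0, 1], [[0.036, 0, 0], 0, 1]]}}

```text
time_s: 10.95
ee_pos: [527.9, 25.5, 83.5]
ee_rot: [[0.977, -0.211, -0.0], [-0.211, -0.977, -0.0], [-0.0, 0.0, -1.0]]
contact_force: [-0.9, 0.2, -2.2]
finger_gap: 0.132
```

Call:
{"fn": "arm_command", "kwargs": {"commands": [[[0.003, 0, 0], 0, 1], [[0.006, 0, 0], 0, 1], [[0.009, 0, 0], 0, 1], [[0.012, 0, 0], 0, 1], [[0.012, 0, 0], 0, 1]]}}

```text
time_s: 11.45
ee_pos: [539.8, 22.9, 83.6]
ee_rot: [[0.977, -0.212, 0.001], [-0.212, -0.977, 0.0], [0.001, -0.0, -1.0]]
contact_force: [0.2, -0.1, -1.2]
finger_gap: 0.137
```

```bash
python3 - <<'E'
from h import *
s=sense(); print(s["ee_pos"],s["contact_force"],s["time_s"])
im=get_image("scene"); cv2.imwrite("pics/s3.png",im)
cv2.imwrite("pics/c3.png",cv2.resize(im[150:280,225:340],None,fx=4.5,fy=4.5,interpolation=cv2.INTER_CUBIC))
E
```

```text
[539.83320319  22.92015145  83.59258649] [ 0.15014074 -0.10203479 -1.24208224] 11.45
```

View pics/c3.png

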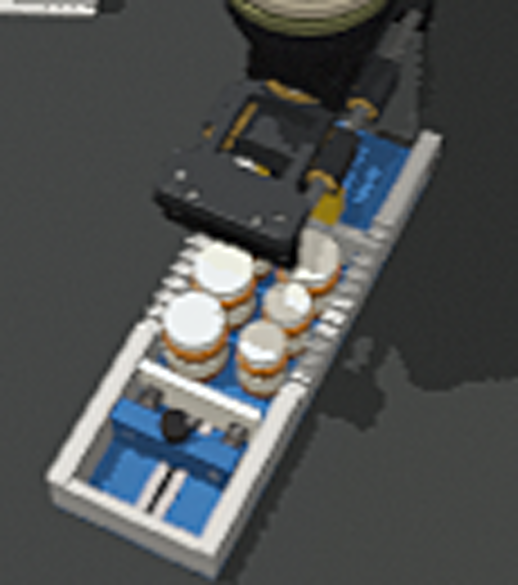

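The jars are upright, and the big one at crop (195,330) is nearly at the plate at (200,385). I'll feel forward in small steps.

Call:
{"fn": "arm_command", "kwargs": {"commands": [[[0.002, 0, 0], 0, 1], [[0.004, 0, 0], 0, 1], [[0.004, 0, 0], 0, 1]]}}

```text
time_s: 11.8
ee_pos: [543.5, 22.1, 83.6]
ee_rot: [[0.977, -0.212, 0.0], [-0.212, -0.977, -0.0], [0.0, -0.0, -1.0]]
contact_force: [0.3, -1.0, -1.6]
finger_gap: 0.137
```

Call:
{"fn": "arm_command", "kwargs": {"commands": [[[0.002, 0, 0], 0, 1], [[0.002, 0, 0], 0, 1]]}}

```text
time_s: 12.0
ee_pos: [545.4, 21.7, 83.6]
ee_rot: [[0.977, -0.211, 0.0], [-0.211, -0.977, -0.0], [0.0, -0.0, -1.0]]
contact_force: [0.2, -0.4, -1.1]
finger_gap: 0.134
```

Call:
{"fn": "arm_command", "kwargs": {"commands": [[[0.002, 0, 0], 0, 1], [[0.002, 0, 0], 0, 1]]}}

```text
time_s: 12.2
ee_pos: [547.4, 21.3, 83.6]
ee_rot: [[0.977, -0.212, 0.0], [-0.212, -0.977, -0.0], [0.0, 0.0, -1.0]]
contact_force: [0.5, -0.0, -1.2]
finger_gap: 0.129
```

Call:
{"fn": "arm_command", "kwargs": {"commands": [[[0.002, 0, 0], 0, 1], [[0.002, 0, 0], 0, 1]]}}

```text
time_s: 12.4
ee_pos: [549.3, 20.8, 83.5]
ee_rot: [[0.977, -0.211, 0.0], [-0.211, -0.977, -0.0], [0.0, 0.0, -1.0]]
contact_force: [-0.5, 0.8, -0.3]
finger_gap: 0.137
```

Call:
{"fn": "arm_command", "kwargs": {"commands": [[[0.002, 0, 0], 0, 1], [[0.002, 0, 0], 0, 1]]}}

```text
time_s: 12.6
ee_pos: [551.3, 20.4, 83.5]
ee_rot: [[0.977, -0.212, 0.0], [-0.212, -0.977, -0.0], [0.0, -0.0, -1.0]]
contact_force: [0.2, -0.2, -1.5]
finger_gap: 0.136
```

Call:
{"fn": "arm_command", "kwargs": {"commands": [[[0.002, 0, 0], 0, 1], [[0.002, 0, 0], 0, 1]]}}

```text
time_s: 12.8
ee_pos: [552.9, 20.1, 83.4]
ee_rot: [[0.977, -0.211, -0.001], [-0.211, -0.977, 0.0], [-0.001, 0.0, -1.0]]
contact_force: [-2.7, 0.7, -0.7]
finger_gap: 0.132
```

Call:
{"fn": "arm_command", "kwargs": {"commands": [[[0.002, 0, 0], 0, 1], [[0.002, 0, 0], 0, 1]]}}

```text
time_s: 13.0
ee_pos: [554.5, 19.8, 83.3]
ee_rot: [[0.977, -0.211, -0.001], [-0.211, -0.977, 0.0], [-0.001, 0.0, -1.0]]
contact_force: [-4.3, 0.5, -0.9]
finger_gap: 0.133
```

Call:
{"fn": "arm_command", "kwargs": {"commands": [[[0.002, 0, 0], 0, 1], [[0.002, 0, 0], 0, 1]]}}

```text
time_s: 13.2
ee_pos: [556.4, 19.4, 83.3]
ee_rot: [[0.977, -0.211, -0.001], [-0.211, -0.977, 0.0], [-0.001, 0.0, -1.0]]
contact_force: [-4.4, 1.0, -0.8]
finger_gap: 0.131
```

The plate gives from TCP x ≈ 553 (about 3–4.4 N, then rising slowly). The notch at x = -5 should leave it about 6–7 mm in, and the next one at about 16 mm would be too far. I need about 3 mm more, then I'll lower and feel for the notch.

Call:
{"fn": "arm_command", "kwargs": {"commands": [[[0.0015, 0, 0], 0, 1], [[0.003, 0, 0], 0, 1], [[0.003, 0, 0], 0, 1], [[0.003, 0, 0], 0, 1]]}}

```text
time_s: 13.6
ee_pos: [559.0, 18.8, 83.2]
ee_rot: [[0.977, -0.211, -0.002], [-0.211, -0.977, 0.0], [-0.002, 0.0, -1.0]]
contact_force: [-4.9, 0.8, 0.2]
finger_gap: 0.136
```

```bash
python3 - <<'E'
from h import *
s=sense(); print(s["ee_pos"],s["contact_force"],s["time_s"])
im=get_image("scene"); cv2.imwrite("pics/s4.png",im)
cv2.imwrite("pics/c4.png",cv2.resize(im[185:250,250:325],None,fx=9,fy=9,interpolation=cv2.INTER_CUBIC))
p=s["ee_pos"]; ux=s["ee_rot"][:2,0]; uy=np.array([-ux[1],ux[0]])
for z in(0,): 
  q=p[:2]+ux*6+uy*46; print("left ear pred crop",(pix("scene",[[*q,p[2]-42.5]])[0]-[250,185])*9)
a=-.2123; ax=np.array([np.cos(a),np.sin(a)]); ay=np.array([-ax[1],ax[0]]); o=np.array([570.1,17.0])
print("tray",(p[:2]-o)@ax+6,(p[:2]-o)@ay)
for x in(-15,-5,5,-51,71): print(x,(pix("scene",[[*(o+ax*x+ay*44),38]])[0]-[250,185])*9)
E
```

```text
[559.04266776  18.83633842  83.21074144] [-4.88568243  0.83948612  0.23435479] 13.6
left ear pred crop [478.67882263 236.99423554]
tray -5.196015344134654 -0.5347668501545335
-15 [488.12932721 212.31646905]
-5 [473.25443637 240.2112951 ]
5 [458.24076416 268.35976339]
-51 [540.54771164 113.96439457]
71 [355.58831681 460.64039936]
```

View pics/c4.png

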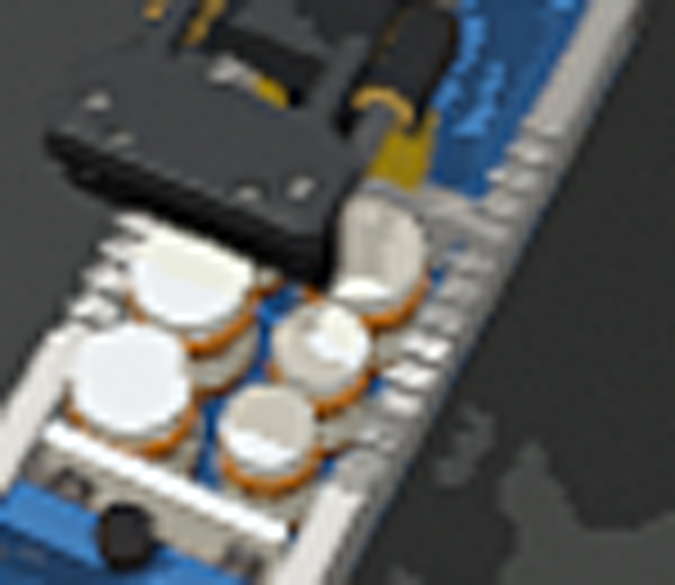

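The plate is pressed and the jars stand nested. Now I'll lower in small steps and watch the vertical force.

Call:
{"fn": "arm_command", "kwargs": {"commands": [[[0, 0, 0.001], 0, 1], [[0, 0, 0.002], 0, 1], [[0, 0, 0.003], 0, 1], [[0, 0, 0.004], 0, 1], [[0, 0, 0.004], 0, 1]]}}

```text
time_s: 14.15
ee_pos: [559.0, 18.8, 79.1]
ee_rot: [[0.977, -0.211, -0.002], [-0.211, -0.977, 0.0], [-0.002, 0.0, -1.0]]
contact_force: [-5.2, 1.1, -0.7]
finger_gap: 0.135
```

Call:
{"fn": "arm_command", "kwargs": {"commands": [[[0, 0, 0.001], 0, 1], [[0, 0, 0.002], 0, 1], [[0, 0, 0.002], 0, 1]]}}

```text
time_s: 14.45
ee_pos: [559.0, 18.8, 77.1]
ee_rot: [[0.977, -0.211, -0.002], [-0.211, -0.977, 0.0], [-0.002, 0.0, -1.0]]
contact_force: [-6.5, 1.3, -1.1]
finger_gap: 0.137
```

Call:
{"fn": "arm_command", "kwargs": {"commands": [[[0, 0, 0.001], 0, 1], [[0, 0, 0.002], 0, 1], [[0, 0, 0.002], 0, 1]]}}

```text
time_s: 14.75
ee_pos: [558.9, 18.8, 75.1]
ee_rot: [[0.977, -0.211, -0.002], [-0.211, -0.977, 0.0], [-0.002, 0.0, -1.0]]
contact_force: [-6.1, 1.5, -1.3]
finger_gap: 0.133
```

Call:
{"fn": "arm_command", "kwargs": {"commands": [[[0, 0, 0.001], 0, 1], [[0, 0, 0.002], 0, 1], [[0, 0, 0.002], 0, 1]]}}

```text
time_s: 15.05
ee_pos: [559.0, 18.8, 73.1]
ee_rot: [[0.977, -0.211, -0.002], [-0.211, -0.977, 0.0], [-0.002, 0.0, -1.0]]
contact_force: [-5.9, 0.7, -0.3]
finger_gap: 0.134
```

Call:
{"fn": "arm_command", "kwargs": {"commands": [[[0, 0, 0.001], 0, 1], [[0, 0, 0.001], 0, 1]]}}

```text
time_s: 15.25
ee_pos: [559.0, 18.8, 72.5]
ee_rot: [[0.977, -0.211, -0.002], [-0.211, -0.977, -0.0], [-0.002, 0.0, -1.0]]
contact_force: [-7.3, 1.3, 3.1]
finger_gap: 0.133
```

Call:
{"fn": "arm_command", "kwargs": {"commands": [[[-0.001, 0, 0], 0, 1], [[-0.001, 0, 0], 0, 1]]}}

```text
time_s: 15.45
ee_pos: [558.4, 19.0, 72.5]
ee_rot: [[0.977, -0.211, -0.001], [-0.211, -0.977, -0.0], [-0.001, 0.0, -1.0]]
contact_force: [-5.7, 1.6, 2.6]
finger_gap: 0.135
```

Call:
{"fn": "arm_command", "kwargs": {"commands": [[[-0.001, 0, 0], 0, 1], [[-0.001, 0, 0], 0, 1]]}}

```text
time_s: 15.65
ee_pos: [558.3, 19.0, 72.5]
ee_rot: [[0.977, -0.211, 0.001], [-0.211, -0.977, 0.0], [0.001, -0.0, -1.0]]
contact_force: [-1.0, 0.5, -4.0]
finger_gap: 0.134
```

The bar is seated: floor reaction at TCP z = 72.5, and the rear teeth take the load at x ≈ 558.3, which leaves the plate about 5–6 mm in. Releasing now.

Call:
{"fn": "arm_command", "kwargs": {"commands": [[[0, 0, 0], 0, -0.3], [[0, 0, 0], 0, -0.3], [[0, 0, 0], 0, -0.3], [[0, 0, 0], 0, -0.3], [[0, 0, 0], 0, -0.3], [[0, 0, 0], 0, -0.3], [[0, 0, 0], 0, -0.3], [[0, 0, 0], 0, -0.3], [[0, 0, 0], 0, -0.3], [[0, 0, 0], 0, -0.3]]}}

```text
time_s: 16.65
ee_pos: [557.9, 19.0, 72.5]
ee_rot: [[0.977, -0.211, 0.0], [-0.211, -0.977, -0.0], [0.0, 0.0, -1.0]]
contact_force: [-0.3, -0.4, -1.3]
finger_gap: 0.647
```

Call:
{"fn": "arm_command", "kwargs": {"commands": [[[0, 0, -0.02], 0, -0.3], [[0, 0, -0.05], 0, -0.3], [[0, 0, -0.09], 0, -0.3], [[0, 0, -0.13], 0, -0.3], [[-0.04, 0.04, -0.15], 0, -0.3], [[-0.08, 0.08, -0.16], 0, -0.3], [[-0.08, 0.12, -0.16], 0, -0.3], [[-0.08, 0.16, -0.16], 0, -0.3], [[-0.08, 0.2, -0.16], 0, -0.3], [[-0.08, 0.24, -0.16], 0, -0.3], [[-0.08, 0.24, -0.16], 0, -0.3]]}}

```text
time_s: 17.75
ee_pos: [427.0, -204.0, 232.4]
ee_rot: [[0.976, -0.219, -0.001], [-0.219, -0.976, -0.001], [-0.0, 0.001, -1.0]]
contact_force: [-0.6, 0.6, -0.5]
finger_gap: 0.651
```

```bash
python3 - <<'E'
from h import *
s=sense(); print(s["ee_pos"],s["contact_force"],s["time_s"])
a=get_image("scene"); b=get_image("top")
c=cv2.resize(a[160:280,230:330],(480,576),interpolation=cv2.INTER_CUBIC)
d=cv2.resize(b[155:280,245:315],(310,554),interpolation=cv2.INTER_CUBIC)
r=np.zeros((580,795,3),np.uint8); r[:576,:480]=c; r[:554,484:794]=d; cv2.imwrite("pics/f.png",r)
E
```

```text
[ 426.98417437 -203.96645328  232.35418714] [-0.59187762  0.57198294 -0.53664419] 17.75
```

View pics/f.png

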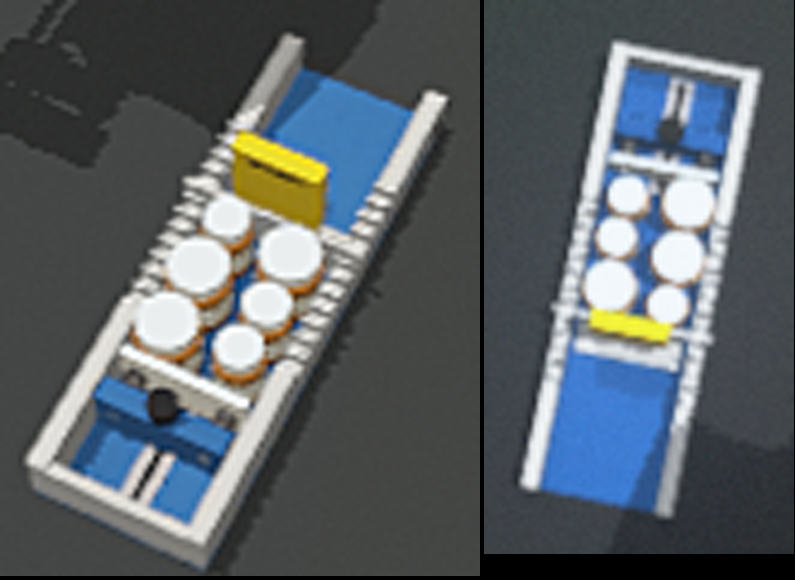

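The final view shows the bar upright and square across the rails, with its ears at crop (555,310) and (712,340). All six caps stand nested between the bar and the plate. Against the first top picture the plate has moved about 2.5 px, roughly 6 mm, which matches the force felt. Handing in.

```bash
python3 -c "
from rig import *
print(sign_off(), sense()['time_s'])"
```

```text
the job is handed in; nothing more can be done
the job is handed in; nothing more can be done
```

The closing bar is seated in the notches with all six jars pressed against the sprung plate, and the job was handed in at about 18 s of the 67 s allowed. No verdict was reported.

I gripped the smallest bar, felt both rails to find the centreline, and pushed the jars until the plate gave (about 4.5–7 N at the wrist). I then lowered the ears into the notch pair I took to be at x = -5 mm. I released the bar and moved the arm clear.

**Last checks:**
- **Seating:** the bar touched the notch floor at TCP z = 72.5 mm, as expected. The teeth behind the ears took the load when I eased back.
- **Plate:** it is about 5–6.5 mm in, judged by both force and image, so it should press with roughly 5.5–6 N. That is inside the allowed range but short of half-way (9 mm). The next notch would have put it about 15–16 mm in, at or past the 15.5 mm limit.
- **Jars and bar:** the final pictures show all six jars upright and the bar square across the rails.
- **Bystanders:** I planned the moves clear of the other things on the bench, but did not measure their positions again at the end.

**What disagreed:** the two cameras differed by about 3 mm on the carrier's sideways position, which feeling the rails settled. The tooth positions in one crop did not match my estimate along the rails, so the notch number was not confirmed by eye. I relied on the force and on the bar dropping freely to the floor.

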